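Nudge the hardness test block into its holder and swing the keeper over it

ROBOT

A 6-joint arm with a two-finger parallel gripper is mounted at the origin on a cart in front of the work surface, level with it; the furniture and walls round the work are solid. World frame = base frame: x ahead of the robot, y to its left, z up, the work surface at z = 0. Lengths are in mm, angles in rad, forces in N, time in s.
With the tool pointing down it reaches from about 300 to 950 mm from the base axis. Payload 3.1 kg.
Tool frame: the origin (TCP) lies between the finger pads; the fingertips stand 11 mm ahead of it and the grasp point (between the pads) lies 8 mm behind it; z points along the fingers, y is the direction in which the jaws open and shut (so a half turn about z gives the same grasp; the last joint's range is limited). The gripper opens to 85 mm and grips with 20 to 120 N. Pads are 22 mm wide; open, the fingers measure 114 mm over their backs; the gripper's body (76 mm by 85 mm) begins 54 mm behind the grasp point. The pads swing forward as they close: fully open they stand 13 mm farther back than shut.
Start: joints at [1.197, 0.308, 1.634, -0, 1.2, -0.07], TCP at [186.994, 596.377, 242.272] pointing down, gripper open.
Joint ranges: [-3.06, 3.06], [-0.79, 1.96], [0.05, 2.63], [-1.19, 4.34], [0.05, 2.64], [-2.94, 2.94]. Speed limits (rad/s): [2.79, 2.79, 3.14, 3.14, 3.14, 3.14].

INTERFACE

Orientations are given as [roll, pitch, yaw] about the fixed x, y, z axes, in that order (R = Rz(yaw) Ry(pitch) Rx(roll)).
In Python, from cell import read_state, grab_frame, job_done gives the robot as it stands.
- The arm moves only by the shell command python3 -m creep 'ROWS'. ROWS is JSON, one flat list of numbers, 7 for each row, row after row: the closure, from 0 (fully open) to 1 (shut), then the shift along the tool's x, y, z in mm, then the turn, a rotation vector about the tool's x, y, z in degrees. In form: [claw, dx, dy, dz, wx, wy, wz, claw, dx, dy, dz, wx, wy, wz, ...]. A call has 1 to 20 rows; each row shifts and turns the commanded pose from where the row before left it, along the tool's axes as they then stand; what a row does not reach is not made up. A row lasts 1/8 s, in which the tool goes at most 62.5 mm and 10.7 degrees, less where a joint would pass 70% of its speed; a pose out of reach is approached as far as the arm can. A call with a gripper value outside its range is refused whole. The fingers move at their own pace and stop on an object; the grip force is fixed at half the most. Time passes only in rows, so rows that do not move let the fingers close. It gives the time, the measured TCP pose, the force and the opening at its end, in the units of the state.
- read_state(): the state, without advancing time (a new reading comes with each control period).
- grab_frame(name): name is "side" or "top" or "wrist"; returns a dict with "img" (420x560x3 uint8, red, green, blue), "intrinsics" (3x3 intrinsics, pixels), "world_from_camera" (4x4, takes a point from camera to world coordinates). Camera axes: x right, y down, z forward; pixel columns grow to the right and rows downward; lengths in mm; the calibration is good to about 2 mm. A picture is of the moment at which its call begins. There is no depth.
- job_done(): hands the job in, once; it reports no verdict.
The state is a dict: "time_s": time; "q": joint angles; "qd": joint speeds; "tau": joint torques, N m; "tcp_pos": TCP position; "ee_rot": TCP orientation; "ft_force": force on the tool from outside, world axes, zero at the start; "ft_torque": the same for the moment, N m; "opening": opening from 0.0 (shut) to 1.0 (fully open).
Only numpy, scipy, OpenCV 4.12 (cv2) and the standard library are available. Lean on these libraries where they do the work, as an engineer would, in place of code of your own. Each camera call takes 0.05 s, during which the arm holds its last target. There are 200 camera calls.

TASK

The round hardness test block lies loose on the flat face of its holder. Nudge it across the face until it drops over the rim into the round recess and sits flat on the bottom, then push the thumb pin to swing the keeper over the block's edge as far as its stop. Push only: do not pick the block up, and leave the other things on the bench where they are.

Things in the scene. Friction and masses are not known exactly. Their poses are not given: they have to be found in the camera images.
- holder: Fixed black steel plate, 160 (x) x 124 (y) x 24 mm, on the bench. Origin: centre of its underside; z up; top face at z = 24 mm. The -x half is bare flat face; a round recess, 62 mm across, 11 mm deep, rim chamfered 1.5 mm, has its axis at x = +33, y = 0, with a 30 mm push-out hole in its floor. The face also carries the keeper, its stop dowel and 2 mm high screw heads near corners.
- test_block: Loose bright steel hardness test block, a disc 60 mm across, 15 mm thick, about 0.33 kg. Origin: centre of its underside; z = disc axis, up. Starts flat on the holder's face (origin 24 mm above the holder's), on the -x side of the recess, 55 to 82 mm from its axis, at times jutting over the rim. It tips in some 8 mm short of the axis. Seated, its top is 4 mm above the face.
- seat (a point): Point on the recess axis at floor height (13 mm above the holder's underside); axes as the holder's. The seated test block has its origin here.
- keeper_pivot (a point): Point on the keeper's upright swivel axis at the height of the keeper's underside, 6 mm above the holder's face, 52 mm from the recess axis along the holder's +y. Keeper: bright flat steel finger, 14 mm wide, 5 mm thick, 36 mm from pivot to nose; pivot screw top 11 mm above its underside. It passes 2 mm above a seated block and cannot get over an unseated one.
- thumb_pin (a point): Centre of the top of the keeper's thumb pin: an upright round black pin with bright grooves, 8 mm thick, standing 22 mm above the keeper's upper side, 29 mm from the pivot axis; its top is 57 mm above the holder's underside.
- keeper (a joint): Keeper's swivel angle, rad. At 0 (open stop) it points 30 degrees to the +y side of the holder's +x; it grows clockwise seen from above; at 2.09 (closed stop) it points along the holder's -y, over the block's edge. Starts between 0 and 0.45. Friction (about 1 N at the thumb pin) holds it where it is left.
- square_block: Bystander: square bright steel test block, 50 x 50 x 13 mm, lying on the bench. Origin: centre of its underside.
- loupe: Bystander: black eye loupe, 36 mm across and 34 mm high. Origin: centre of its underside.
- hex_key: Bystander: black hex key, 33 x 89 x 8 mm, lying on the bench. Origin: centre of its underside.
- paint_brush: Bystander: flat cleaning brush with a wooden handle, 35 x 155 x 10 mm, lying on the bench. Origin: centre of its underside.
- stop_dowel (a point): Centre of the top of the fixed dowel, 6 mm thick, standing 11 mm above the holder's face, that stops the keeper; 10 mm towards the holder's -x and 10 mm towards its -y from the pivot axis.
- micrometer: Bystander: outside micrometer with a grey frame, 45 x 140 x 18 mm, lying on the bench. Origin: centre of its underside.
Mind the look-alikes: they are no part of the job. Leave any black look-alike of the test_block alone. There is more than one size of the holder; the job needs the smaller.

How it is judged (in metres and radians):
On the way, in this order (a step that is already met when the one before it is completed fails the run):
1. the test block has dropped into the recess and lies flat on its bottom (horizontal distance between test_block and seat below 0.003 m and z of test_block in the frame of holder below 0.0145 m and angle between test_block's own z axis and vertical below 0.04 rad), for 0.2 s.
2. the keeper is swung over the block's edge to its stop (value of joint keeper above 1.95 rad), for 0.2 s.
At the end, for the whole second after the job is handed in: The round test block rests on the bottom of the recess (origin within 3 mm of the seat point seen from above, at most 1.5 mm above it, tilted less than 0.04 rad) and the keeper is over it, at 1.95 rad or more of its 2.09 (all of step 1 and value of joint keeper above 1.95 rad and linear speed of test_block below 0.01 m/s); the robot touches nothing.
It fails at once if the test block is lifted off the holder's face (3 mm or more) (z of test_block in the frame of holder above 0.027 m).
It fails at once if the test block is pushed off the holder (z of test_block in the frame of holder below 0.008 m).
It fails at once if another thing on the bench is shifted by 15 mm or more (distance of any of square_block, micrometer, loupe, hex_key, paint_brush from where it was at the start of the episode above 0.015 m).
It also fails if it takes over 51 s, if anything falls off the work surface, if the arm or the gripper's body presses on something with over 40 N, if the wrist force passes 120 N, or if a joint passes its speed limit or range.

## Working session

There is one attempt and no reset: what is moved stays moved. The work goes in short steps, Python scripts to look and compute and a shell command to move; the robot and the scene stay as the last step left them, time stands still between calls to the robot, and variables do not carry over. Pictures are saved under pics/ and viewed, about 8 in all and at most 12, crops included, and the job is handed in when it is done.

```bash
mkdir -p pics; python3 - <<'E'
from cell import *
import cv2
s=read_state();print({k:s[k] for k in("time_s","tcp_pos","ee_rot","opening")})
for n in("top","side"):
    f=grab_frame(n);cv2.imwrite(f"pics/{n}0.png",f["img"][:,:,::-1]);print(n,f["intrinsics"],f["world_from_camera"])
E
```

```text
{'time_s': 0.0, 'tcp_pos': array([186.69952868, 595.63824643, 241.05497979]), 'ee_rot': array([-3.13933967e+00, -1.99638008e-04,  2.83775748e+00]), 'opening': 0.9996186665635585}
top [[477.94376887   0.         279.63816312]
 [  0.         477.94376887 202.42589719]
 [  0.           0.           1.        ]] [[-6.01412782e-03 -9.88875962e-01  1.48620869e-01  4.23144017e+02]
 [-9.99780201e-01  8.93118874e-03  1.89679414e-02  2.76356605e+02]
 [-2.00843023e-02 -1.48474127e-01 -9.88712321e-01  1.14720126e+03]
 [ 0.00000000e+00  0.00000000e+00  0.00000000e+00  1.00000000e+00]]
side [[446.80544029   0.         282.11506658]
 [  0.         446.80544029 208.61196239]
 [  0.           0.           1.        ]] [[-9.46823466e-01 -1.49951696e-01  2.84674926e-01  3.18054091e+02]
 [-3.21497408e-01  4.05617085e-01 -8.55636720e-01  1.15882278e+03]
 [ 1.28351637e-02 -9.01659176e-01 -4.32256855e-01  4.88343431e+02]
 [ 0.00000000e+00  0.00000000e+00  0.00000000e+00  1.00000000e+00]]
```

View pics/top0.png

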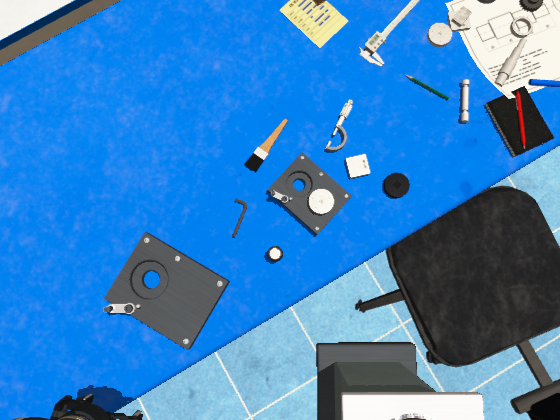

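View pics/side0.png

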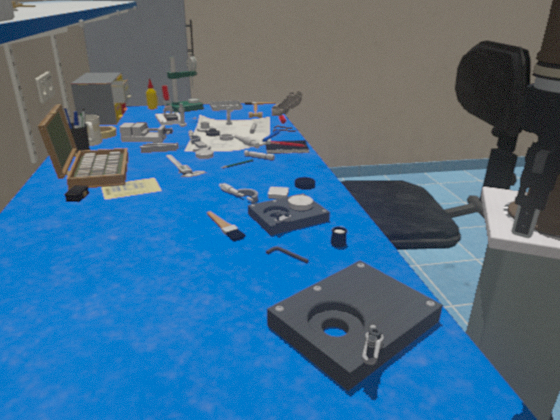

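The top view shows the small holder around (309,195), its recess near (298,183), the block near (321,202), and the keeper near (280,197). The loupe is at (275,254). The larger holder at (168,290) and the black disc at (397,185) are look-alikes. Next I'll zoom in.

```bash
python3 - <<'E'
import cv2
i=cv2.imread("pics/top0.png")[145:245,255:365]
cv2.imwrite("pics/top0z.png",cv2.resize(i,None,fx=7,fy=6 and 7,interpolation=cv2.INTER_CUBIC)[:600])
E
cat > h.py <<'E'
import numpy as np
from cell import *
def ray(f,uv,z):
    "world xy of pixel at height z"
    T=np.array(f["world_from_camera"]);K=np.array(f["intrinsics"])
    d=T[:3,:3]@np.linalg.solve(K,[*uv,1.]);return (T[:3,3]+d*(z-T[2,3])/d[2])[:2]
def proj(f,p):
    T=np.array(f["world_from_camera"]);K=np.array(f["intrinsics"])
    c=T[:3,:3].T@(np.array(p,float)-T[:3,3]);return (K@c)[:2]/c[2]
E
```

```text
(no output)
```

View pics/top0z.png

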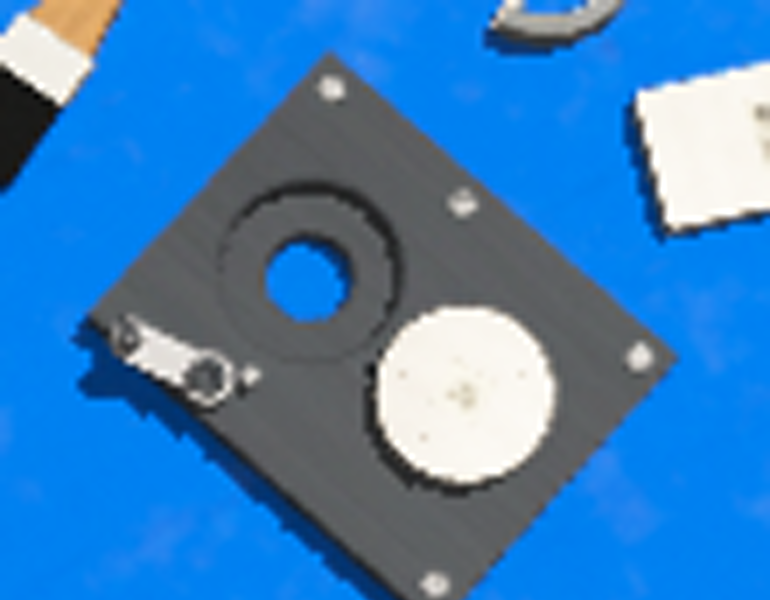

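Zoomed (7x, offset 255,145): corners at (330,52), (678,358) and (85,320). The recess rim is centred near (310,270) and the block top near (465,395). The pivot is at (207,378) and the thumb pin top at (125,335).

```bash
python3 - <<'E'
from h import *
import cv2
f=grab_frame("top")
P=lambda u,v,z: ray(f,((u+.5)/7-.5+255,(v+.5)/7-.5+145),z)
T=P(330,52,24);R=P(678,358,24);L=P(85,320,24)
print("len",np.linalg.norm(T-R),np.linalg.norm(T-L))
ex=(T-R);ey=L-T
print("yaw deg",np.degrees(np.arctan2(ex[1],ex[0])),np.degrees(np.arctan2(-ey[0],ey[1])))
c=(R+L)/2
rec=P(310,270,24);
# fit block by threshold
i=f["img"].astype(int);m=((i.min(2)>170)).astype(np.uint8);m=cv2.morphologyEx(m,cv2.MORPH_OPEN,np.ones((3,3)))
n,l,st,ce=cv2.connectedComponentsWithStats(m)
k=min(range(1,n),key=lambda k:np.hypot(*(ce[k]-[321,202])));print(st[k],ce[k])
b=ray(f,ce[k],39)
a=np.arctan2(ex[1],ex[0]);Rm=np.array([[np.cos(a),-np.sin(a)],[np.sin(a),np.cos(a)]])
print("center",c,"rec",rec,"hf",Rm.T@(rec-c));print("block",b,"hf rel rec",Rm.T@(b-rec),"dist",np.linalg.norm(b-rec))
piv=P(207,378,41);pin=P(125,335,57)
print("pivot hf",Rm.T@(piv-rec),"pin hf",Rm.T@(pin-rec),Rm.T@(pin-piv),pin)
lp=ray(f,(275,254),34);print("loupe",lp,Rm.T@(lp-rec))
print(np.linalg.norm(rec),read_state()["time_s"])
E
```

```text
len 158.906686180457 125.76332412508008
yaw deg 47.19623108926059 47.66455950345798
[309 189  25  25 494] [320.89271255 200.81174089]
center [614.06187773 227.94420983] rec [638.15726774 251.69447842] hf [33.79778597 -1.54037057]
block [592.67638336 200.94992408] hf rel rec [-68.1343134   -1.11174493] dist 68.14338294207153
pivot hf [-1.09335398 53.08927988] pin hf [26.84142725 62.4534207 ] [27.93478123  9.36414082] [610.57458899 313.82408333]
loupe [469.65540809 309.19611903] [-72.3071548  162.69908033]
685.9991318027479 0.15
```

The measured sizes and distances agree with the data: plate 159x126, pivot at 53, and block 68 from the axis. I'll push with two part-open fingertips straddling the block. First I turn the tool so that x points along the push direction, about 48.8°, and approach from above.

```bash
python3 -m creep '[0.5,0,0,0,0,0,10.4,0.5,0,0,0,0,0,10.4,0.5,0,0,0,0,0,10.4,0.5,0,0,0,0,0,10.4,0.5,0,0,0,0,0,10.4,0.5,0,0,0,0,0,10.4,0.5,0,0,0,0,0,10.4,0.5,0,0,0,0,0,10.4,0.5,0,0,0,0,0,10.4,0.5,0,0,0,0,0,10.4,0.5,0,0,0,0,0,9.8]'
python3 -m creep '[0.5,-5,40,5,0,0,0,0.5,-5,40,5,0,0,0,0.5,-5,40,5,0,0,0,0.5,-5,40,5,0,0,0,0.5,-5,40,5,0,0,0,0.5,-5,40,5,0,0,0,0.5,-5,40,5,0,0,0,0.5,-5,40,5,0,0,0,0.5,-5,40,5,0,0,0,0.5,-5,40,5,0,0,0,0.5,-5,40,5,0,0,0,0.5,-5,40,5,0,0,0,0.5,-5,40,5,0,0,0,0.5,-10,40,5,0,0,0,0.5,0,0,0,0,0,0,0.5,0,0,0,0,0,0]'
cat > st.py <<'E'
from h import *
s=read_state();t=s["tcp_pos"];d=np.array([.6587,.7524]);n=np.array([d[1],-d[0]])
B=np.array([592.7,201.]);v=t[:2]-B
print(s["time_s"],t.round(1),np.degrees(s["ee_rot"]).round(2),"rel block tool x,y",(v@d).round(1),(v@n).round(1),"F",np.round(s["ft_force"],2),"open",round(s["opening"],3),"q6",s["q"][5])
E
python3 st.py
```

```text
time_s: 1.52
tcp_pos: [186.9, 596.1, 241.8]
ee_rot: [3.141, 0.001, 0.846]
ft_force: [0.2, 0.0, -0.5]
opening: 0.503
time_s: 3.52
tcp_pos: [558.3, 171.2, 171.9]
ee_rot: [-3.14, 0.001, 0.851]
ft_force: [0.0, 0.3, -0.5]
opening: 0.501
3.525 [558.3 171.2 171.9] [-1.7993e+02  4.0000e-02  4.8760e+01] rel block tool x,y -45.1 -6.3 F [ 0.02  0.29 -0.52] open 0.501 q6 0.9421235165599997
```

```bash
python3 -m creep '[0.5,0,2,28,0,0,0,0.5,0,2,28,0,0,0,0.5,0,2,28,0,0,0,0.5,0,0,28,0,0,0,0.5,0,0,0,0,0,0,0.5,0,0,0,0,0,0]'
python3 st.py; python3 - <<'E'
from h import *
import cv2
f=grab_frame("wrist");im=f["img"][:,:,::-1].copy()
g=grab_frame("side");p=proj(g,(600,215,24)).astype(int);print(p)
s=g["img"][:,:,::-1][p[1]-60:p[1]+50,p[0]-60:p[0]+60]
o=np.zeros((420,800,3),np.uint8);o[:360,:480]=cv2.resize(im,(480,360));s=cv2.resize(s,(320,293),interpolation=cv2.INTER_CUBIC);o[:293,480:]=s
cv2.imwrite("pics/w1.png",o)
E
```

```text
time_s: 4.28
tcp_pos: [563.7, 168.1, 61.3]
ee_rot: [3.141, -0.001, 0.853]
ft_force: [0.8, 0.5, -0.2]
opening: 0.498
4.275 [563.7 168.1  61.3] [ 1.7996e+02 -6.0000e-02  4.8860e+01] rel block tool x,y -43.9 -0.1 F [ 0.81  0.54 -0.19] open 0.498 q6 0.9335616683870016
[294 205]
```

View pics/w1.png

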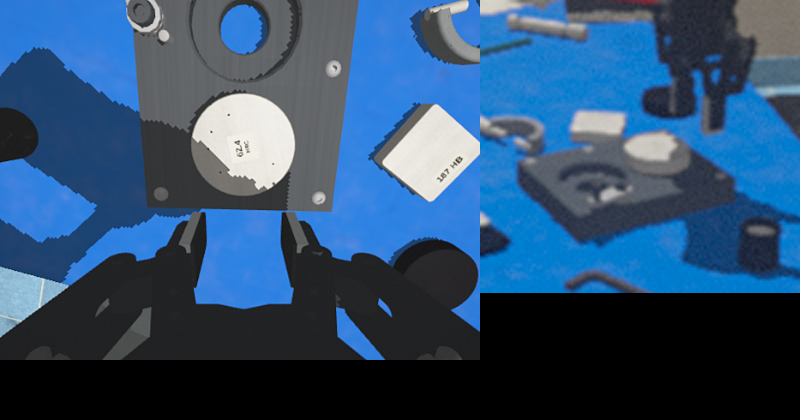

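The wrist view (shown at 480 px wide) has the block centred at (243,144) between the fingers at (200,235) and (288,235). The recess hole is near (245,29). As a cross-check, I compute positions from this image.

```bash
python3 - <<'E'
from h import *
f=grab_frame("wrist");k=560/480
b=ray(f,(243*k,144*k),39);l=ray(f,(191*k,144*k),39);r=ray(f,(295*k,144*k),39)
h=ray(f,(245*k,29*k),13);hl=ray(f,(219*k,29*k),13);hr=ray(f,(271*k,29*k),13)
print("block",b,np.linalg.norm(l-r),"recess",h,np.linalg.norm(hl-hr),"vec",h-b,np.linalg.norm(h-b),np.degrees(np.arctan2(*(h-b)[::-1])))
E
```

```text
block [594.38419048 202.41993061] 59.709086012080064 recess [637.95686413 250.30779932] 31.082055590967112 vec [43.57267365 47.88786871] 64.74431139719206 47.70126598802357
```

```bash
python3 -m creep '[0.5,0,0,10,0,0,0,0.5,0,0,5,0,0,0,0.5,0,0,2,0,0,0,0.5,0,0,0,0,0,0]'; python3 st.py
```

```text
time_s: 4.92
tcp_pos: [563.1, 167.0, 42.8]
ee_rot: [-3.141, 0.001, 0.851]
ft_force: [-0.3, 0.8, 0.1]
opening: 0.502
4.925 [563.1 167.   42.8] [-1.7997e+02  4.0000e-02  4.8780e+01] rel block tool x,y -45.1 0.2 F [-0.25  0.75  0.15] open 0.502 q6 0.9334179272573861
```

```bash
python3 -m creep '[0.5,0,0,2,0,0,0,0.5,0,0,2,0,0,0,0.5,0,0,0,0,0,0]'; python3 -m creep '[0.5,0,0,1,0,0,0,0.5,0,0,0,0,0,0]';python3 -m creep '[0.5,0,0,1,0,0,0,0.5,0,0,0,0,0,0]'
```

```text
time_s: 5.3
tcp_pos: [563.3, 167.1, 39.1]
ee_rot: [-3.141, 0.0, 0.852]
ft_force: [0.4, -0.1, -0.2]
opening: 0.501
time_s: 5.55
tcp_pos: [563.4, 167.1, 38.2]
ee_rot: [-3.142, 0.0, 0.852]
ft_force: [0.0, 0.6, 0.9]
opening: 0.504
time_s: 5.8
tcp_pos: [563.3, 167.1, 37.2]
ee_rot: [-3.142, 0.0, 0.852]
ft_force: [0.1, 0.4, -0.2]
opening: 0.5
```

```bash
for i in 1 2 ; do :; done; python3 -m creep '[0.5,0,0,1,0,0,0,0.5,0,0,0,0,0,0]';python3 -m creep '[0.5,0,0,1,0,0,0,0.5,0,0,0,0,0,0]'
```

```text
time_s: 6.05
tcp_pos: [563.3, 167.1, 36.2]
ee_rot: [-3.141, 0.0, 0.852]
ft_force: [0.9, -0.1, 0.5]
opening: 0.499
time_s: 6.3
tcp_pos: [563.3, 167.1, 35.2]
ee_rot: [-3.141, 0.0, 0.852]
ft_force: [-0.5, -0.7, 0.4]
opening: 0.504
```

```bash
python3 -m creep '[0.5,0,0,1,0,0,0,0.5,0,0,0,0,0,0]'
```

```text
time_s: 6.55
tcp_pos: [563.3, 167.0, 34.2]
ee_rot: [-3.141, 0.0, 0.852]
ft_force: [0.3, 0.4, -0.4]
opening: 0.502
```

```bash
python3 -m creep '[0.5,0,0,-2,0,0,0,0.5,4,0,0,0,0,0,0.5,4,0,0,0,0,0,0.5,0,0,0,0,0,0]'; python3 -m creep '[0.5,0,0,1,0,0,0,0.5,0,0,1,0,0,0,0.5,0,0,0,0,0,0]'; python3 -m creep '[0.5,0,0,1,0,0,0,0.5,0,0,0,0,0,0]'
```

```text
time_s: 7.05
tcp_pos: [569.2, 173.5, 36.4]
ee_rot: [3.141, -0.001, 0.852]
ft_force: [0.8, 0.7, -0.2]
opening: 0.5
time_s: 7.42
tcp_pos: [568.4, 173.0, 34.1]
ee_rot: [-3.141, 0.0, 0.852]
ft_force: [-0.7, 1.0, -0.6]
opening: 0.496
time_s: 7.68
tcp_pos: [568.8, 173.1, 33.3]
ee_rot: [3.142, -0.0, 0.852]
ft_force: [-0.6, 0.2, 0.6]
opening: 0.5
```

```bash
python3 -m creep '[0.5,0,0,1,0,0,0,0.5,0,0,0,0,0,0]'; python3 -m creep '[0.5,0,0,1,0,0,0,0.5,0,0,0,0,0,0]'
```

```text
time_s: 7.92
tcp_pos: [568.7, 173.1, 33.2]
ee_rot: [-3.141, 0.0, 0.852]
ft_force: [-1.9, -0.2, 5.5]
opening: 0.495
time_s: 8.18
tcp_pos: [568.8, 173.1, 33.2]
ee_rot: [-3.141, 0.001, 0.852]
ft_force: [-3.9, -1.4, 11.8]
opening: 0.499
```

```bash
python3 -m creep '[0.5,0,0,-3.5,0,0,0,0.5,4,0,0,0,0,0,0.5,4,0,0,0,0,0,0.5,4,0,0,0,0,0,0.5,4,0,0,0,0,0,0.5,4,0,0,0,0,0,0.5,4,0,0,0,0,0,0.5,4,0,0,0,0,0,0.5,4,0,0,0,0,0,0.5,4,0,0,0,0,0,0.5,4,0,0,0,0,0,0.5,4,0,0,0,0,0,0.5,4,0,0,0,0,0,0.5,2,0,0,0,0,0,0.5,0,0,0,0,0,0]'
python3 st.py; python3 - <<'E'
from h import *
import cv2
f=grab_frame("wrist");cv2.imwrite("pics/w2.png",f["img"][:,:,::-1])
E
```

```text
time_s: 10.05
tcp_pos: [601.9, 211.0, 34.9]
ee_rot: [3.141, -0.001, 0.852]
ft_force: [0.4, -0.9, -0.2]
opening: 0.497
10.05 [601.9 211.   34.9] [ 1.7999e+02 -4.0000e-02  4.8790e+01] rel block tool x,y 13.6 0.4 F [ 0.37 -0.87 -0.16] open 0.497 q6 0.9878472939753483
```

View pics/w2.png

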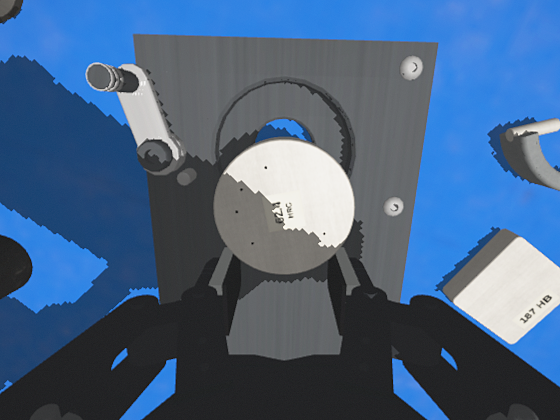

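The block is caged between the tips, centred at (284,206). The recess rim spans columns 216–356, so it's laterally aligned. Next is the remaining distance.

```bash
python3 - <<'E'
from h import *
f=grab_frame("wrist")
b=ray(f,(284,206),39);top=ray(f,(287,80),24);l=ray(f,(216,135),24);r=ray(f,(356,135),24)
d=np.array([.6587,.7524]);n=np.array([d[1],-d[0]])
t=read_state()["tcp_pos"][:2]
rec=top-32.5*d
print("b",b,"rec",rec,"rel",(rec-b)@d,(rec-b)@n,"width",np.linalg.norm(l-r),"mid",((l+r)/2-b)@n,"b-tcp",(b-t)@d,(b-t)@n)
E
```

```text
b [624.49451508 236.9278166 ] rec [637.46811279 249.7650366 ] rel 18.204433140400496 1.3054581086156052 width 61.61538533594318 mid 0.9148306036031624 b-tcp 34.414231817932176 -0.10274051291873931
```

```bash
python3 -m creep '[0.5,3,0.3,0,0,0,0,0.5,3,0.3,0,0,0,0,0.5,3,0.2,0,0,0,0,0.5,3,0.2,0,0,0,0,0.5,2,0,0,0,0,0,0.5,2,0,0,0,0,0,0.5,1,0,0,0,0,0,0.5,0,0,0,0,0,0]'
python3 - <<'E'
from h import *
import cv2
f=grab_frame("wrist");cv2.imwrite("pics/w3.png",f["img"][:,:,::-1])
E
```

```text
time_s: 11.15
tcp_pos: [614.4, 223.4, 34.9]
ee_rot: [3.141, -0.002, 0.851]
ft_force: [-0.7, 0.6, -0.4]
opening: 0.499
```

View pics/w3.png

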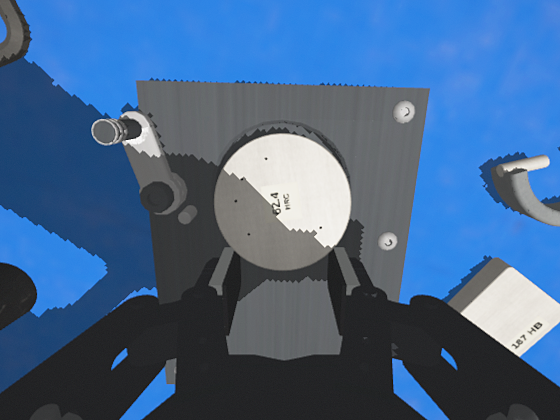

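The block spans columns 215–351 with its front edge at row 131, and the rim's far edge is near row 121. It's tipping but not yet seated, so I push on.

```bash
python3 -m creep '[0.5,1.5,0.2,0,0,0,0,0.5,1.5,0.2,0,0,0,0,0.5,0,0,0,0,0,0,0.5,0,0,0,0,0,0]'; python3 -m creep '[0.5,1,0,0,0,0,0,0.5,1,0,0,0,0,0,0.5,0,0,0,0,0,0,0.5,0,0,0,0,0,0]'
python3 - <<'E'
from h import *
import cv2
f=grab_frame("wrist");w=f["img"][80:330,140:460,::-1]
cv2.imwrite("pics/w4.png",cv2.resize(w,None,fx=2.4,fy=2.4,interpolation=cv2.INTER_CUBIC))
E
```

```text
time_s: 11.7
tcp_pos: [615.3, 224.9, 34.5]
ee_rot: [-3.141, 0.001, 0.852]
ft_force: [-2.4, -0.8, 0.0]
opening: 0.498
time_s: 12.2
tcp_pos: [616.9, 226.5, 34.6]
ee_rot: [-3.141, 0.0, 0.852]
ft_force: [-3.1, -0.1, -1.2]
opening: 0.5
```

View pics/w4.png

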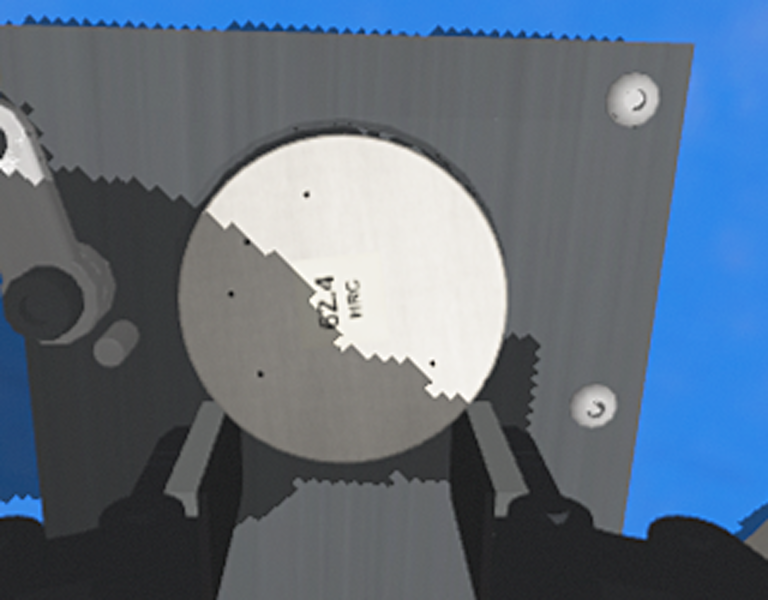

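```bash
python3 - <<'E'
from h import *
f=grab_frame("wrist");print("cam",np.round(np.array(f["world_from_camera"]),3))
P=lambda u,v:(140+(u+.5)/2.4-.5,80+(v+.5)/2.4-.5)
l,r,t,bo=P(180,300),P(507,300),P(345,134),P(345,462)
d=np.array([.6587,.7524]);n=np.array([d[1],-d[0]])
for z in(28,31,34,39):
  q=[ray(f,p,z) for p in(l,r,t,bo)]
  c=(q[2]+q[3])/2
  print(z,"w",np.linalg.norm(q[0]-q[1]),"h",np.linalg.norm(q[2]-q[3]),"c",c,(q[0]+q[1])/2)
print("rim far",ray(f,P(335,122),24),"minus",ray(f,P(335,122),24)-32.5*d, "far edge of holder",)
E
```

```text
cam [[ 7.52000e-01 -6.31000e-01 -1.90000e-01  6.65415e+02]
 [-6.59000e-01 -7.20000e-01 -2.17000e-01  2.82065e+02]
 [-0.00000e+00  2.88000e-01 -9.58000e-01  1.66270e+02]
 [ 0.00000e+00  0.00000e+00  0.00000e+00  1.00000e+00]]
28 w 61.9761682905749 h 65.14638211994699 c [636.41186433 249.2992483 ] [637.32648475 250.77591821]
31 w 60.63149133766813 h 63.73292205911786 c [637.0411399  250.01015977] [637.9359161  251.45479086]
34 w 59.28681438476142 h 62.31946199828881 c [637.67041547 250.72107125] [638.54534744 252.13366351]
39 w 57.0456861299167 h 59.96369523024016 c [638.71920809 251.90592372] [639.56106635 253.26511792]
rim far [657.72077372 276.35815842] minus [636.31302372 251.90515842] far edge of holder
```

The apparent width of 62 mm at z=28 suggests the block is nearly down with its rear edge still high. I push on gently.

```bash
python3 -m creep '[0.5,1,0,0,0,0,0,0.5,0,0,0,0,0,0,0.5,0,0,0,0,0,0]'; python3 -m creep '[0.5,1,0,0,0,0,0,0.5,0,0,0,0,0,0,0.5,0,0,0,0,0,0]'
python3 - <<'E'
from h import *
import cv2
f=grab_frame("wrist");w=f["img"][80:330,140:460,::-1]
g=grab_frame("side");p=proj(g,(630,245,24)).astype(int)
s=g["img"][:,:,::-1][p[1]-50:p[1]+50,p[0]-50:p[0]+50]
o=np.zeros((400,800,3),np.uint8);o[:,400:]=cv2.resize(s,(400,400),interpolation=cv2.INTER_CUBIC);o[:312,:400]=cv2.resize(w,(400,312),interpolation=cv2.INTER_CUBIC)
cv2.imwrite("pics/w5.png",o);cv2.imwrite("pics/w5full.png",f["img"][:,:,::-1])
E
```

```text
time_s: 12.68
tcp_pos: [619.1, 227.1, 35.4]
ee_rot: [3.14, -0.002, 0.852]
ft_force: [-0.7, -0.6, -1.1]
opening: 0.498
time_s: 13.05
tcp_pos: [619.0, 227.8, 35.1]
ee_rot: [3.141, -0.001, 0.852]
ft_force: [-0.6, -0.8, 0.4]
opening: 0.497
```

View pics/w5.png

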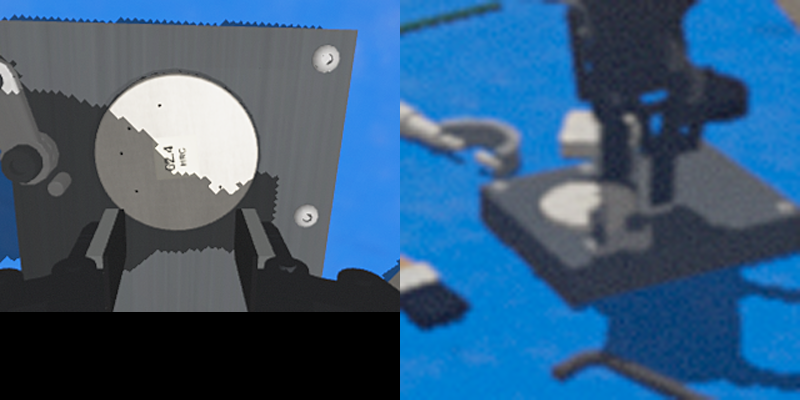

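The block has dropped: the rim shows all round and the force is gone. I back off, lift, shut the fingers, square the tool to the holder and move towards the +y side of the thumb pin.

```bash
python3 -m creep '[0.5,-3,0,0,0,0,0,0.5,-3,0,0,0,0,0,0.5,0,0,-20,0,0,1.4,1,0,0,-25,0,0,0,1,0,0,-25,0,0,0,1,0,-20,0,0,0,0,1,15,-24,0,0,0,0,1,20,-22,0,0,0,0,1,22,-22,0,0,0,0,1,0,0,0,0,0,0,1,0,0,0,0,0,0]'
python3 st.py
python3 - <<'E'
from h import *
import cv2
f=grab_frame("top");p=proj(f,(637,251,24)).astype(int)
s=f["img"][:,:,::-1][p[1]-40:p[1]+35,p[0]-50:p[0]+50]
print(p)
w=grab_frame("wrist")["img"][:,:,::-1]
cv2.imwrite("pics/w6.png",np.hstack([cv2.resize(s,(400,300),interpolation=cv2.INTER_CUBIC),cv2.resize(w,(400,300))]))
E
```

```text
time_s: 14.52
tcp_pos: [587.0, 324.8, 104.0]
ee_rot: [-3.141, 0.002, 0.828]
ft_force: [0.5, -0.3, -0.8]
opening: -0.0
14.525 [587.  324.8 104. ] [-1.7997e+02  1.2000e-01  4.7440e+01] rel block tool x,y 89.4 -85.8 F [ 0.48 -0.35 -0.85] open -0.0 q6 1.1836052411454256
[299 183]
```

View pics/w6.png

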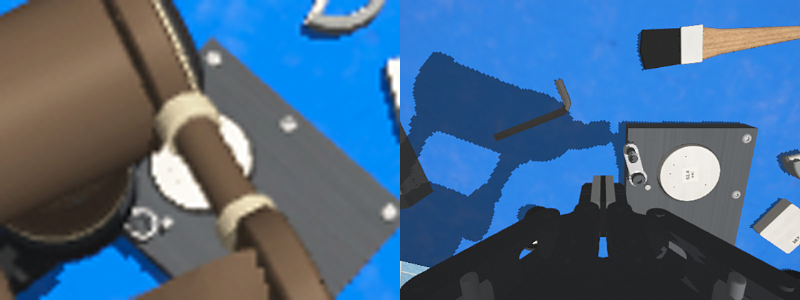

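The wrist view shows the seated block near (406,239), the pivot near (332,252) and the pin top near (322,208) in full-resolution pixels. I check these against the expected geometry with a fit.

```bash
python3 - <<'E'
from h import *
import cv2
f=grab_frame("wrist");i=f["img"]
cv2.imwrite("pics/w7.png",cv2.resize(i[150:330,260:480,::-1],None,fx=3.3,fy=3.3,interpolation=cv2.INTER_CUBIC))
m=(cv2.medianBlur(i,5).min(2)>150).astype(np.uint8)
n,l,st,ce=cv2.connectedComponentsWithStats(m);k=min(range(1,n),key=lambda k:np.hypot(*(ce[k]-[406,239])))
c=cv2.findContours((l==k).astype(np.uint8),0,2)[0][0];e=cv2.fitEllipse(cv2.convexHull(c));print(e)
a=np.radians(47.4);H=np.array([[np.cos(a),np.sin(a)],[-np.sin(a),np.cos(a)]])
t=read_state()["tcp_pos"][:2]
for z in(28,39):print(z,ray(f,e[0],z),"rel tcp hf",H@(ray(f,e[0],z)-t),np.linalg.norm(ray(f,(e[0][0]-e[1][0]/2,e[0][1]),z)-ray(f,(e[0][0]+e[1][0]/2,e[0][1]),z)))
for nm,p,z in(("pin",(322,208),57),("piv",(332,252),41)):print(nm,H@(ray(f,p,z)-t))
E
```

```text
((405.01104736328125, 242.20220947265625), (74.70621490478516, 85.83779907226562), 64.05297088623047)
28 [638.91981013 253.20614629] rel tcp hf [-17.58987722 -85.36965926] 52.978499846279604
39 [638.85093811 259.84007316] rel tcp hf [-12.75328079 -80.82861709] 50.17434979656698
pin [ 17.11788971 -22.00962215]
piv [-18.94634265 -31.76708256]
```

View pics/w7.png

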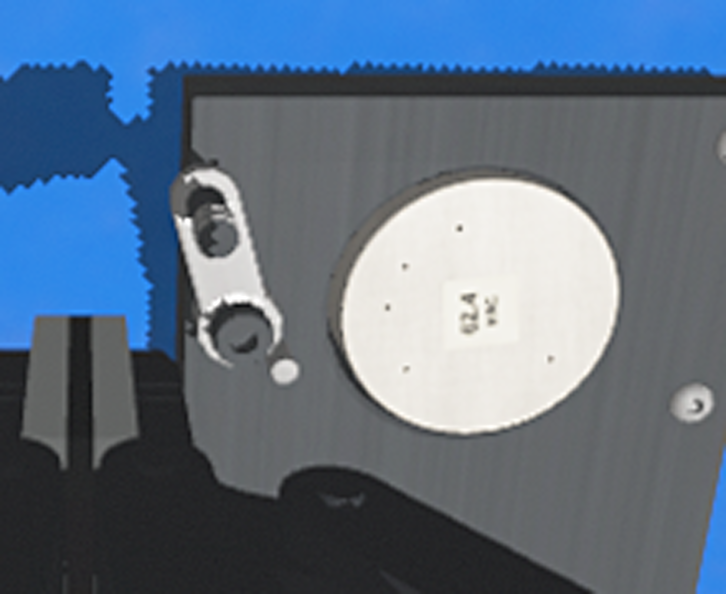

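The block appears seated, with only a thin dark gap or side showing. In this crop the pin top is at (217,238) and the pivot top at (242,330). The block's extremes are (342,305), (620,295), (480,178) and (460,434).

```bash
python3 - <<'E'
from h import *
f=grab_frame("wrist")
P=lambda u,v:(260+(u+.5)/3.3-.5,150+(v+.5)/3.3-.5)
a=np.radians(47.4);H=np.array([[np.cos(a),np.sin(a)],[-np.sin(a),np.cos(a)]])
t=read_state()["tcp_pos"][:2]
g=lambda u,v,z:H@(ray(f,P(u,v),z)-t)
for z in(28,39):
  l,r,u,d=[g(*q,z) for q in((342,305),(620,295),(480,178),(460,434))]
  print(z,np.linalg.norm(l-r),np.linalg.norm(u-d),"centre",(u+d)/2,(l+r)/2)
pin=g(217,238,57);piv=g(242,330,41);print("pin",pin,"piv",piv,pin-piv,np.linalg.norm(pin-piv),"dowel",g(285,370,35)-piv)
E
```

```text
28 59.481368274453786 59.83810597056509 centre [-18.96114118 -83.51974838] [-16.42523545 -85.65034429]
39 56.33584549796099 56.673718016943674 centre [-14.06003716 -79.08742647] [-11.65823644 -81.10535116]
pin [  8.40099642 -24.48180133] piv [-17.30692154 -32.49258091] [25.70791796  8.01077958] 26.9271171029949 dowel [-12.07492692 -10.52033208]
```

The diameter fits 60 mm at z=28, so the block is seated. The pivot lies 52 mm from its centre, as specified. Now I lower the fist beside the pin and push towards −y.

```bash
python3 -m creep '[1,5,-4,12,0,0,0,1,0,0,12,0,0,0,1,0,0,12,0,0,0,1,0,0,11,0,0,0,1,0,0,0,0,0,0]'; python3 -m creep '[1,0,4,0,0,0,0,1,0,4,0,0,0,0,1,0,4,0,0,0,0,1,0,4,0,0,0,0,1,0,4,0,0,0,0,1,0,4,0,0,0,0,1,0,4,0,0,0,0,1,0,4,0,0,0,0,1,0,4,0,0,0,0,1,0,4,0,0,0,0,1,0,0,0,0,0,0]'
python3 - <<'E'
from h import *
import cv2
f=grab_frame("wrist");cv2.imwrite("pics/w8.png",f["img"][:,:,::-1])
E
```

```text
time_s: 15.35
tcp_pos: [587.6, 330.6, 55.8]
ee_rot: [-3.14, 0.003, 0.827]
ft_force: [-0.2, -0.3, -0.1]
opening: -0.002
time_s: 16.73
tcp_pos: [617.4, 303.6, 57.1]
ee_rot: [-3.141, 0.002, 0.827]
ft_force: [-3.6, 1.1, 1.2]
opening: 0.002
```

View pics/w8.png

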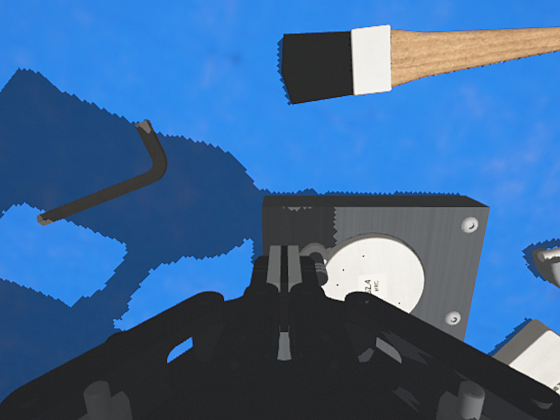

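The pin is against the fist's right side at (318,265), with the keeper swung to about −40°. I push a little further, then lift, move round to its +x side, and lower.

Next target relative to the recess: fist x = 19+4+11+8 ≈ 42, y ≈ 26, so dx ≈ +20 and dy ≈ +19 after the extra 3.

```bash
python3 -m creep '[1,0,3,0,0,0,0,1,0,0,0,0,0,0,1,0,-3,0,0,0,0,1,0,0,-15,0,0,0,1,0,0,-15,0,0,0,1,11,0,0,0,0,0,1,11,11,0,0,0,0,1,0,11,0,0,0,0,1,0,0,0,0,0,0]'
python3 - <<'E'
from h import *
import cv2
f=grab_frame("wrist");t=read_state()["tcp_pos"];a=np.radians(47.4);H=np.array([[np.cos(a),np.sin(a)],[-np.sin(a),np.cos(a)]])
rec=np.array([637.4,254.6]);print("tcp hf",H@(t[:2]-rec),t[2])
im=f["img"][:,:,::-1].copy()
for th in(-40,-50,-60):
  p=rec+H.T@np.array([29*np.cos(np.radians(th)),52+29*np.sin(np.radians(th))]);print(th,proj(f,(*p,57)))
cv2.imwrite("pics/w9.png",cv2.resize(im[150:350,180:440],None,fx=3,fy=3,interpolation=cv2.INTER_CUBIC))
E
```

```text
time_s: 17.9
tcp_pos: [650.0, 304.7, 87.6]
ee_rot: [3.141, 0.0, 0.826]
ft_force: [-1.1, -0.4, -0.3]
opening: -0.001
tcp hf [45.08544852 25.25863822] 87.39364304301705
-40 [269.1893853  283.69356079]
-50 [275.4429497  289.13540765]
-60 [280.47485479 295.36790319]
```

View pics/w9.png

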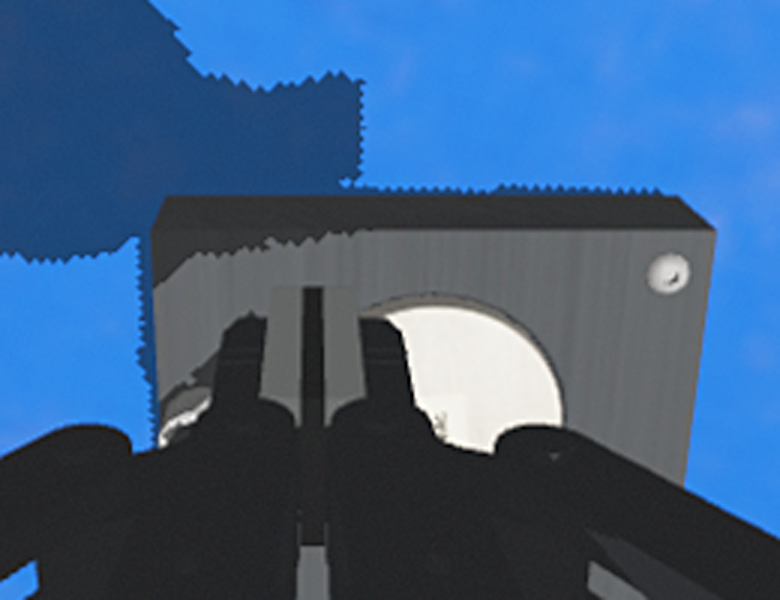

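The pin is hidden behind the fist at the expected place, and the fist sits 11 mm clear on the +x side. I lower and push towards −x, about 30 mm to the stop.

```bash
python3 -m creep '[1,0,0,10,0,0,0,1,0,0,10,0,0,0,1,0,0,10,0,0,0,1,0,0,0,0,0,0]'; python3 -m creep '[1,-4,0,0,0,0,0,1,-4,0,0,0,0,0,1,-4,0,0,0,0,0,1,-4,0,0,0,0,0,1,-4,0,0,0,0,0,1,-3,0,0,0,0,0,1,-3,0,0,0,0,0,1,0,0,0,0,0,0]'; python3 -m creep '[1,-2,0,0,0,0,0,1,-2,0,0,0,0,0,1,0,0,0,0,0,0]'
```

```text
time_s: 18.45
tcp_pos: [647.8, 305.1, 55.7]
ee_rot: [-3.14, 0.003, 0.827]
ft_force: [-0.7, 0.3, 0.6]
opening: -0.003
time_s: 19.45
tcp_pos: [630.8, 286.0, 57.6]
ee_rot: [-3.141, 0.002, 0.827]
ft_force: [0.9, 0.6, 0.2]
opening: -0.004
time_s: 19.82
tcp_pos: [628.5, 283.2, 57.5]
ee_rot: [-3.141, 0.001, 0.827]
ft_force: [1.2, 0.3, 0.4]
opening: -0.001
```

```bash
python3 -m creep '[1,-1,0,0,0,0,0,1,-1,0,0,0,0,0,1,0,0,0,0,0,0]'; python3 -m creep '[1,-1,0,0,0,0,0,1,-1,0,0,0,0,0,1,0,0,0,0,0,0]';python3 -m creep '[1,-1,0,0,0,0,0,1,0,0,0,0,0,0]'
```

```text
time_s: 20.2
tcp_pos: [627.5, 281.8, 57.7]
ee_rot: [-3.141, 0.0, 0.827]
ft_force: [1.7, -0.9, -0.2]
opening: 0.0
time_s: 20.58
tcp_pos: [626.8, 281.0, 57.9]
ee_rot: [3.141, -0.002, 0.827]
ft_force: [2.5, 2.1, -1.9]
opening: 0.0
time_s: 20.82
tcp_pos: [626.6, 280.8, 57.9]
ee_rot: [3.141, -0.004, 0.827]
ft_force: [4.4, 3.4, -3.9]
opening: 0.002
```

The motion has stalled and force is building, with the fist at x ≈ 12 as expected at the stop. I retreat in +x, then lift and look.

```bash
python3 -m creep '[1,4,0,0,0,0,0,1,8,0,0,0,0,0,1,0,0,-20,0,0,0,1,0,0,-30,0,0,0,1,-30,0,-30,0,0,0,1,-40,0,-20,0,0,0,1,-30,0,0,0,0,0,1,0,0,0,0,0,0,1,0,0,0,0,0,0]'
python3 - <<'E'
from h import *
import cv2
f=grab_frame("wrist");cv2.imwrite("pics/w10.png",f["img"][:,:,::-1])
rec=np.array([637.4,254.6]);a=np.radians(47.4);H=np.array([[np.cos(a),np.sin(a)],[-np.sin(a),np.cos(a)]])
print(proj(f,(*(rec+H.T@[0,23]),57)),proj(f,(*(rec+H.T@[0,52]),41)))
E
```

```text
time_s: 21.95
tcp_pos: [566.9, 215.4, 159.0]
ee_rot: [3.141, -0.002, 0.827]
ft_force: [0.6, 0.3, 0.5]
opening: -0.002
[287.17760737 104.29026116] [248.29175824 104.62627107]
```

The picture limit is reached, so I check numerically.

```bash
python3 - <<'E'
from h import *
import cv2
g=cv2.cvtColor(cv2.imread("pics/w10.png"),6)
for r in range(70,172,3):print(r,"".join(" .:-=+*#%@"[int(v)*10//256] for v in g[r,226:372:2]))
f=grab_frame("wrist");rec=np.array([637.4,254.6]);a=np.radians(47.4);H=np.array([[np.cos(a),np.sin(a)],[-np.sin(a),np.cos(a)]])
print("block ctr",proj(f,(*rec,28)),"l,r",proj(f,(*(rec+H.T@[0,30]),28)),proj(f,(*(rec+H.T@[0,-30]),28)),"u,d",proj(f,(*(rec+H.T@[30,0]),28)),proj(f,(*(rec+H.T@[-30,0]),28)))
for j in(1.5,1.8,1.95,2.09):
  th=np.radians(30)-j;q=lambda r,z:proj(f,(*(rec+H.T@np.array([r*np.cos(th),52+r*np.sin(th)])),z)).round(0);print(j,"pin top",q(29,57),"base",q(29,35),"nose",q(36,35))
E
```

```text
70 ====:::------===--------=-==---==-----:#@@@@@@@@@@@@@@@#:-------=---=----
73 ====.::---=---==--------====---==--:=@@@@@@@@@@@@@@@@@@@@%--=-------=----
76 ====:::----=---=----------==---=--=@@@@@@%@@@@@@@@@@@@@@@@@#:-------=----
79 ====-::--------=----------==----:#@@@@@@@@@@@@@@@@@@@@@@@@@@@-----------=
82 ====-::------===---------===---:%@@@@@@@@@@@@@@@@@@@@@@@@@@@@@=----------
85 =====::--------=---------=-==-.%@@@@@@@@@@@@@@@@@@@@@@@@@@@@@@@----------
88 =====::-------=---------====-:%@%@@@@@@@@@@@@@@@@@@@@@@@@@@@@@@@---=-----
91 ====:::-------=----=-----==--+@%%@%@@@@@@@@@@@@@@@@@@@@@@@@@@@@@*-----=--
94 ====-::---=----=-------=-==-.@%%%%%@@@@@@@@@@@@@@@@@@@@@@@@@@@@@@:-==-=--
97 ====-::--:*#%%#*-:-::-:-:-::=@@@@@@@@@@@@@@@@@@@@@@@@@@@@@@@@@@@@=-=--=--
100 ====-::--#:---:#%%%%%%%%%*%*@+@%%%%@@@@@@@@@@@@@@@@@@@@@@@@@@@@@@*-=--=--
103 ====:::.=-==----+%%%%%%%%*-===+--=%%@@@@@@@@*+@*#@@@@@@@@@@@@@@@@*-=-----
106 ====:::++-=-===-:#%%%%%%%+-=-+---==%%@@@@@@@%@%#*@@@@@@@@@@@@@@@@*-==-=--
109 =====::=#-=-=---:@%%%%%%%-#--*-----%%@@@@@@@*%%@+@@@@@@@@@@@@@@@@+-=---=-
112 =====:::%+-=--
[... 1233 characters left out ...]
 :::::::::.-----=-==:::-..=:=--=-----=-=--=-=--==--=-==-=--==--=--=--==---
163 ::::::::::.:::::...::::::::.=--=----===--=-----=--=----=--==--=--=-==--=-
166 :::::::::::::::::::::::::::.=-------=-=--=----==----==-==-===---==-==----
169 ::::::::::::::::::::::::::::--------=-=-------=---=-=--=--===---===-=--=-
block ctr [316.07976453 105.03103473] l,r [278.04561727 105.05451937] [354.1073909  105.00755412] u,d [317.20185907  63.78866119] [315.03209174 143.53805099]
1.5 pin top [280.  80.] base [280.  82.] nose [288.  77.]
1.8 pin top [286.  92.] base [285.  93.] nose [294.  91.]
1.95 pin top [287.  98.] base [287.  99.] nose [296.  98.]
2.09 pin top [287. 104.] base [287. 105.] nose [296. 105.]
```

The keeper finger lies level along the holder's −y, with pivot and pin both at row ~107, so it's at its stop. The block outline matches the seated position at z=28.

```bash
python3 -c "
from cell import *
s=read_state();print(s['time_s'],s['ft_force']);print(job_done())"
```

```text
22.05 [ 0.61652631  0.61458066 -0.18339571]
the job is handed in; nothing more can be done
None
```

The block is seated in the small holder's recess and the keeper is swung to its stop. I handed the job in at 22 s of the 51 s allowed; no verdict was reported.

**What I did:** I pushed the block across the face with two half-open fingertips until it tipped into the recess. Then, with the fingers shut, I pushed the thumb pin first towards the holder's −y and then towards −x until it stalled at about 5–6 N.

**Last checks:**
- **Block:** its outline measured 59.5–59.8 mm across at the seated height, and its centre was 52 mm from the pivot, as specified. I made this check before swinging the keeper. Afterwards its right and lower edges were within about 2 px of prediction, with the left edge under the keeper.
- **Keeper:** pivot and pin lie on one line along the holder's −y, which corresponds to about 2.09 rad.
- **Robot:** it is clear of everything, with force readings at noise level (under 1 N).

**Limits and disagreements:**
- The 12-picture limit was reached before the final view, so I checked the keeper from a printed brightness map instead.
- My estimates of the recess centre from different views differed by about 3–4 mm.
- I did not measure the other things on the bench again. The fingers were never lowered near any of them.

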